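# Lock the cap of a free-spinning wire reel

### The arm

A 6-joint arm with a two-finger parallel gripper is mounted at the origin on a cart in front of the work surface, level with it; the furniture and walls round the work are solid. World frame = base frame: x ahead of the robot, y to its left, z up, the work surface at z = 0. Lengths are in m, angles in degrees, forces in N, time in s.
With the tool pointing down it reaches from about 0.25 to 0.725 m from the base axis. Payload 9.7 kg.
Tool frame: the origin (TCP) lies between the finger pads; the fingertips stand 19 mm ahead of it and the grasp point (between the pads) is the TCP; z points along the fingers, y is the line along which they close (so a half turn about z gives the same grasp; the last joint's range is limited). The gripper opens to 85 mm and grips with 20 to 120 N. Pads are 22 mm wide; open, the fingers measure 114 mm over their backs; the gripper's body (76 mm by 85 mm) begins 54 mm behind the grasp point. The pads swing forward as they close: fully open they stand 13 mm farther back than shut.
Start: joints at [-72.88, 4.979, 10.078, 95.1, 0, 90], TCP at [0.162, -0.526, 0.25] pointing down, gripper open.
Joint ranges: [-179.16, 179.16], [-48.56, 103.87], [-65.8, 70.77], [-126.05, 130.52], [-82.76, 87.17], [-180, 180]. Speed limits (degrees/s): [127.2, 127.2, 147.25, 180, 180, 180].

### API

Orientations are given as [roll, pitch, yaw] about the fixed x, y, z axes, in that order (R = Rz(yaw) Ry(pitch) Rx(roll)).
In Python, from workcell import telemetry, camera, calibration, workorder gives the robot as it stands.
- The arm moves only by the tool play_rows, never from a script. Its argument "increments" is a list of rows, each a list of 3 entries, a list of its own where there are three numbers: the shift along the tool's x, y, z in mm, then the turn, a rotation vector about the tool's x, y, z in degrees, then the closure, from 0 (fully open) to 1 (shut). In form: [[[x, y, z], [ax, ay, az], jaw], ...]. A call has 1 to 20 rows; each row is the pose to reach, as a shift and turn from the pose commanded when the call began, along the tool's axes at that moment; what a row does not reach only later rows make up. A row lasts 1/10 s, in which the tool goes at most 50 mm and 8.59 degrees, less where a joint would pass 70% of its speed; a pose out of reach is approached as far as the arm can. A call with a gripper value outside its range is refused whole. The fingers move at their own pace and stop on an object; "grip_force" is the grip in N (left out, the last holds). Time passes only in rows, so rows that repeat a pose let the fingers close. It gives the time, the measured TCP pose, the force, the opening and the grip force at its end, in the units of the state.
- telemetry.get_obs(): the state, without advancing time (a new reading comes with each control period).
- camera(name): name is "scene" or "top" or "wrist"; returns (picture, depth): 384x512x3 uint8, red, green, blue; 384x512 float32, m along the optical axis (not along the pixel's ray), 0 where there is no reading.
- calibration(name): a dict with "vertical_fov" (degrees; the focal length in pixels is half the picture's height over the tangent of half this angle, whatever the lens; pixels are square), "cx", "cy" (the principal point, pixels), "rvec" (rotation vector, rad) and "tvec" (3), from world to camera coordinates, as OpenCV has them; the wrist camera has in their place "hand_eye" (4x4, takes a point from camera to tool coordinates, whose origin is the TCP and whose axes are the flange's). Camera axes: x right, y down, z forward; pixel columns grow to the right and rows downward; lengths in m; the calibration is good to about 2 mm. The wrist camera is an equidistant fisheye: a pixel r from the principal point sees the ray r / f radians off the axis. A picture is of the moment at which its call begins: read the wrist's pose just before it. calibration takes no time and is no camera call.
- workorder.job_done(): hands the job in; it is judged then, once.
The state is a dict: "time": time; "q": joint angles; "qd": joint speeds; "joint_efforts": joint torques, N m; "ee_pos": TCP position; "tcp_rot": TCP orientation; "wrist_force": force on the tool from outside, world axes, zero at the start; "torque": the same for the moment, N m; "opening": finger opening in m; "grasp_force": force on a finger pad.
Only numpy, scipy, OpenCV 4.12 (cv2) and the standard library are available. Lean on these libraries where they do the work, as an engineer would, in place of code of your own. Each camera call takes 0.05 s, during which the arm holds its last target. There are 200 camera calls.

### The job

Two empty wire reels stand on bench stands; the cap of the smaller reel is already locked. Lock the cap of the larger reel: its reel spins round with the cap unless it is pressed down onto the lock pegs of its stand, so press the cap down and, holding it down, turn it clockwise (seen from above), regripping as often as needed, until its nose is right up against the stop post on the reel. Then let go so that the reel springs back up, and leave the smaller reel's cap and the other things on the bench as they are.

Things in the scene. Friction and masses are not known exactly. Their poses are not given: they have to be found in the camera images.
- large_cap_grip (a point): Black locking cap on the LARGE reel: round collar 72 mm across, 10 mm thick, with an upright bar grip 62 mm long, 14 mm thick, 30 mm high on it. Point: on the vertical turning axis, 15 mm above the collar's top face, 15 mm below the bar's top, 0.113 m above the bench when up. x: along the bar, towards the nose; z up. Fingers can straddle the bar with their tips on the collar.
- large_cap_nose (a point): Outer end of the large cap's nose: a tongue 10 mm wide and 9 mm thick that sticks out of the collar, in line with one end of the bar, to 58 mm from the axis; mid-thickness, 5 mm below the collar's top face.
- large_reel_top (a point): Centre of the upper face of the LARGE grey reel (160 mm diameter, on a round steel stand 168 mm across that is fixed to the bench), on the turning axis, 0.086 m above the bench when up; x points to its stop post. Pressing the cap pushes cap and reel straight down together.
- large_stop_post (a point): Top of the stop post on the LARGE reel's top flange: steel pin 10 mm in diameter, 12 mm high (its top is level with the collar's top), 47 mm from the axis; turns with the reel.
- large_cap (a joint): Turn of the large cap relative to its reel, rad, growing clockwise seen from above; starts at 0 to 0.6; 2.60 = hard stop, nose against the post (locked). About 0.12 N m of friction holds it to the reel; clearly more torque means that it is at the stop.
- large_spindle (a joint): How far the large reel and its cap are pressed down, m: 0 up (sprung), 0.007 bottom. About 8 N starts it, about 14 N reaches the bottom. Down to 0.003 the reel's teeth pass over the lock pegs of the stand; deeper they mesh. A tooth may land on a peg and stop the stroke at 0.003: turn a little while pressing (0.26 rad at most) and it drops in.
- large_reel (a joint): Turn of the large reel on its stand, rad, growing anticlockwise seen from above; spins almost freely while up; random at the start. Eight teeth under it (8 mm wide, 62 mm from the axis) meet two pegs (8 mm wide) on the stand, so that once meshed it still has up to 0.53 rad of play before it stands still and the cap turns on it.
- small_cap_grip (a point): The same point on the identical cap of the SMALL reel (grey, 116 mm diameter, round stand 124 mm across), already locked. Not to be turned.
- small_cap (a joint): Turn of the small cap relative to its reel, rad; 2.60 = locked, as it starts.
- jbox: White junction box 68x68x41 mm (loose bystander; origin under its middle).
- contactor1: Contactor 74x45x75 mm behind the reels (loose bystander; origin under its middle).
Not all that is in view belongs to the job. Leave any orange look-alike of the part that bears small_cap_grip alone.

How it is judged:
By the outcome, as a careful person would: the job done as asked, in the order asked, and still so for the second after the job is handed in, with the robot touching nothing.
It also fails if it takes over 72 s, if anything falls off the work surface, if the arm or the gripper's body presses on something with over 40 N, if the wrist force passes 120 N, or if a joint passes its speed limit or range.

## Working session

There is one attempt and no reset: what is moved stays moved. The work goes in short steps, Python scripts to look and compute and a tool call to move; the robot and the scene stay as the last step left them, time stands still between calls to the robot, and variables do not carry over. Pictures are saved under pics/ and viewed, at most 10 in all, crops included, and the job is handed in when it is done.

Besides the shell and the picture viewer there is one more tool, called as name(argument=value, ...) on one line, values as JSON. play_rows: Moves the arm, as the interface text tells. Its arguments: {"type":"object","properties":{"increments":{"type":"array"},"grip_force":{"type":"number"}},"required":["increments"]}

```bash
mkdir -p pics; cat > h.py <<'E'
import numpy as np, cv2
from workcell import telemetry, camera, calibration, workorder
def cal(n):
    c=calibration(n); f=192/np.tan(np.radians(c["vertical_fov"])/2); return c,f
def cloud(n,d):
    c,f=cal(n); v,u=np.mgrid[:384,:512]
    P=np.stack([(u-c["cx"])/f*d,(v-c["cy"])/f*d,d],-1)
    R=cv2.Rodrigues(np.array(c["rvec"],float))[0]; t=np.array(c["tvec"]).ravel()
    return (P-t)@R
E
python3 - <<'E'
from h import *
for n in("scene","top"):
    p,d=camera(n); np.savez(n+".npz",p=p,d=d); cv2.imwrite(f"pics/{n}0.png",cv2.resize(p[:,:,::-1],(768,576),interpolation=cv2.INTER_CUBIC))
o=telemetry.get_obs(); print(o)
E
```

```text
{'time': 0.1, 'q': array([-7.28801425e+01,  5.00748532e+00,  1.00392654e+01,  9.50996794e+01,
       -2.13679588e-03,  8.99995889e+01]), 'qd': array([-0.09036892, -0.1001621 ,  0.13015524,  0.06770412,  0.05478594,
        0.12895831]), 'joint_efforts': array([-1.86926850e-04, -5.21559405e+01,  4.65654552e+01,  1.59873313e-02,
        7.33023796e-06, -1.25188623e-05]), 'ee_pos': array([ 0.161841  , -0.52545806,  0.24966083]), 'tcp_rot': array([-1.79932101e+02,  2.13630725e-03,  1.71202711e+01]), 'wrist_force': array([ 0.4352513 , -0.16742942, -0.86457593]), 'torque': array([ 0.00592534, -0.01999766, -0.02406523]), 'grasp_force': 0.0, 'opening': 0.08557618647328318}
```

View pics/top0.png

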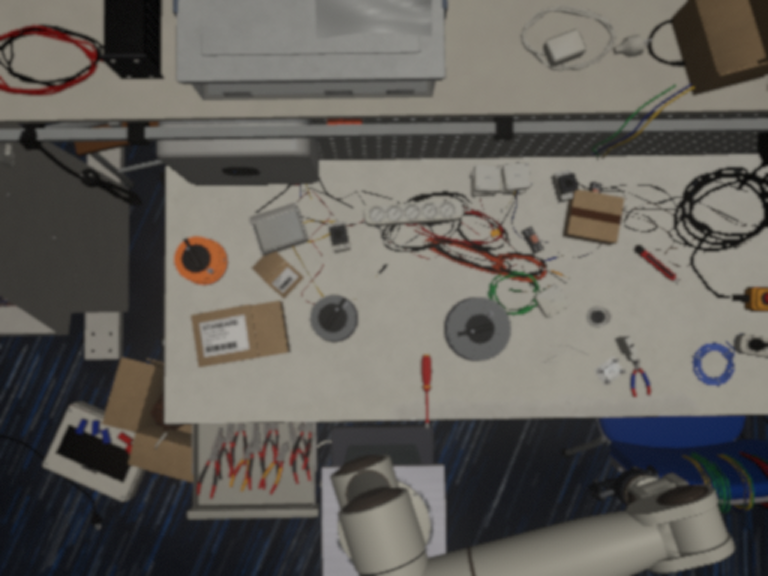

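View pics/scene0.png

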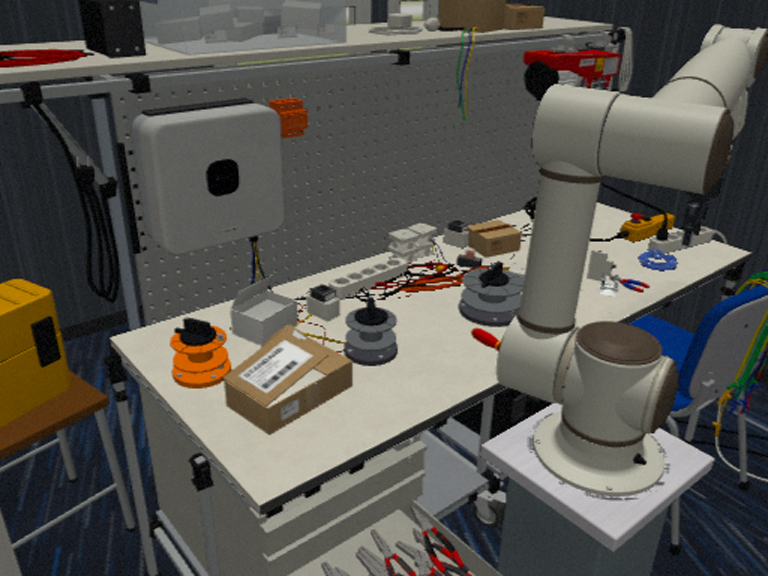

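The top view shows three candidates: the large grey reel at (478,328), the small grey reel at (334,318), and an orange look-alike at (201,260). The large grey one is the target because it has the biggest disc. Next I'll measure it and enlarge it.

```bash
python3 - <<'E'
from h import *
z=np.load("top.npz");p,d=z["p"],z["d"]; W=cloud("top",d)
c,f=cal("top"); R=cv2.Rodrigues(np.array(c["rvec"],float))[0]; print("cam",-R.T@np.array(c["tvec"]).ravel(),f)
for (u,v) in((319,219),(223,212)):
    sub=W[v-30:v+30,u-30:u+30].reshape(-1,3)
    g=p[v-30:v+30,u-30:u+30].reshape(-1,3).max(1)
    m=(sub[:,2]>0.07)&(sub[:,2]<0.10)
    (cx,cy),r=cv2.minEnclosingCircle(sub[m][:,:2].astype(np.float32)); print("flange",cx,cy,r,m.sum(),np.median(sub[m],0))
    m=sub[:,2]>0.108; print("bar",m.sum(),sub[m].mean(0),sub[m].min(0),sub[m].max(0))
    e,V=np.linalg.eigh(np.cov(sub[m][:,:2].T)); print(V[:,1],np.sqrt(e*12))
u,v=319,219
cv2.imwrite("pics/crop1.png",cv2.resize(p[v-30:v+30,u-35:u+35,::-1],(700,600),interpolation=cv2.INTER_CUBIC))
def px(P):
    return W[P[1],P[0]]
for P in((319,100),(319,250)): print(px(P))
E
```

```text
cam [0.49451836 0.00264893 1.94185779] 490.2717643916796
flange 0.5033965110778809 -0.2513178288936615 0.08001204580068588 1212 [ 0.50237963 -0.24957566  0.08830221]
bar 91 [ 0.50152641 -0.20420535  0.46576371] [ 0.47716101 -0.28378949  0.10807213] [0.539807   0.00264893 1.94185779]
[-0.03849539  0.99925878] [0.02825467 0.35025626]
flange 0.5370864272117615 0.11832957714796066 0.057421013712882996 540 [0.53425119 0.11662131 0.0893064 ]
bar 93 [0.52848541 0.09412363 0.49735615] [0.49451836 0.00264893 0.10813028] [0.57200387 0.13755407 1.94185779]
[0.33254139 0.94308866] [0.0553447 0.1736912]
[ 0.9650535  -0.26373769  0.0639025 ]
[ 0.38146514 -0.25865327 -0.00248306]
```

View pics/crop1.png

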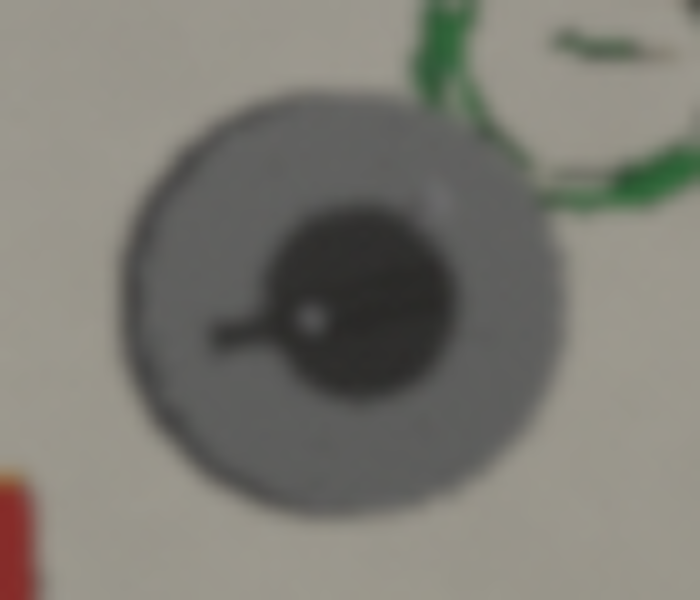

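The crop confirms the large grey reel. Its black cap is centred at crop (362,303), the nose at (215,337) gives a heading of about 103°, and the stop post at (438,200) gives about -36°. That leaves roughly 127° to turn, which agrees with a start angle between 0 and 0.6. I'll move above it, winding the wrist so that one turn can cover everything.

play_rows(increments=[[[407,-161,0],[0,0,-160],0],[[407,-161,0],[0,0,-160],0],[[407,-161,0],[0,0,-160],0],[[407,-161,0],[0,0,-160],0],[[407,-161,0],[0,0,-160],0],[[407,-161,0],[0,0,-160],0],[[407,-161,0],[0,0,-160],0],[[407,-161,0],[0,0,-160],0],[[407,-161,0],[0,0,-160],0],[[407,-161,0],[0,0,-160],0],[[407,-161,0],[0,0,-160],0],[[407,-161,0],[0,0,-160],0],[[407,-161,0],[0,0,-160],0],[[407,-161,0],[0,0,-160],0],[[407,-161,0],[0,0,-160],0],[[407,-161,0],[0,0,-160],0],[[407,-161,0],[0,0,-160],0],[[407,-161,0],[0,0,-160],0],[[407,-161,0],[0,0,-160],0],[[407,-161,0],[0,0,-160],0]])

```text
time: 2.1
ee_pos: [0.5034, -0.2519, 0.2499]
tcp_rot: [180.0, -0.0, 177.2]
wrist_force: [-0.1, 0.2, 0.1]
opening: 0.0849
grasp_force: 0.0
```

```bash
cat >> h.py <<'E'
from scipy.spatial.transform import Rotation as Ro
def wrist(name):
    o=telemetry.get_obs(); p,d=camera("wrist"); c,f=cal("wrist"); H=np.array(c["hand_eye"])
    v,u=np.mgrid[:384,:512]; a=u-c["cx"]; b=v-c["cy"]; r=np.hypot(a,b)+1e-9; th=r/f
    t=np.tan(np.minimum(th,1.5))
    P=np.stack([a/r*t*d,b/r*t*d,d],-1)@H[:3,:3].T+H[:3,3]
    W=P@Ro.from_euler('xyz',o["tcp_rot"],degrees=True).as_matrix().T+o["ee_pos"]
    W[d<=0]=np.nan
    cv2.imwrite(f"pics/{name}.png",cv2.resize(p[:,:,::-1],(768,576),interpolation=cv2.INTER_CUBIC))
    return o,p,d,W
E
python3 - <<'E'
from h import *
o,p,d,W=wrist("w1"); np.savez("w1.npz",p=p,W=W)
print(o["time"],o["q"],o["ee_pos"],o["tcp_rot"],o["wrist_force"]); print(calibration("wrist"))
E
```

```text
2.1 [-2.65826472e+01  6.81167591e+00  1.20175022e+01  9.52511710e+01
 -6.54636901e-05 -2.37763160e+01] [ 0.50338338 -0.2518853   0.24985861] [ 1.79981778e+02 -4.15225512e-02  1.77193675e+02] [-0.06896725  0.17053437  0.09253979]
{'vertical_fov': 65.70646984690485, 'cx': 256.507541177243, 'cy': 188.7125751900478, 'hand_eye': array([[ 1.97387472e-04, -9.51374710e-01, -3.08035911e-01,
         7.84855047e-02],
       [ 9.99999897e-01,  3.13594742e-04, -3.27749629e-04,
        -6.51965106e-04],
       [ 4.08411150e-04, -3.08035815e-01,  9.51374674e-01,
        -1.22662570e-01],
       [ 0.00000000e+00,  0.00000000e+00,  0.00000000e+00,
         1.00000000e+00]])}
```

View pics/w1.png

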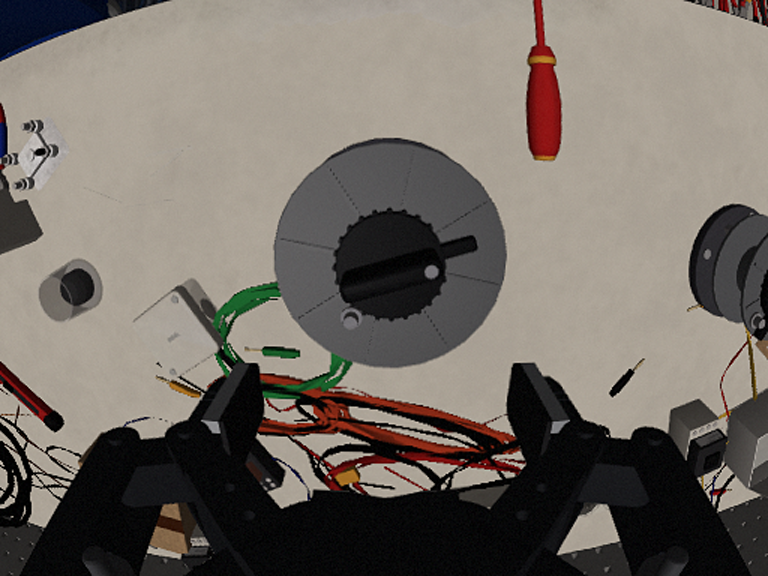

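The wrist view shows the reel at (390,250), the bar running from (345,290) to (432,268), the nose tip at (475,243), and the post at (350,318). I'll take positions from these.

```bash
python3 - <<'E'
from h import *
z=np.load("w1.npz");p,W=z["p"],z["W"]
near=np.hypot(W[...,0]-.503,W[...,1]+.251)<.1
fl=near&(abs(W[...,2]-.0865)<.004); q=W[fl]
(cx,cy),r=cv2.minEnclosingCircle(q[:,:2].astype(np.float32)); print("flange",cx,cy,r,np.median(q,0))
b=W[near&(W[...,2]>.122)&(W[...,2]<.14)]; (c,s,a)=cv2.minAreaRect((b[:,:2]*1000).astype(np.float32)); print("bar",c,s,a,np.median(b,0),len(b))
e,V=np.linalg.eigh(np.cov(b[:,:2].T)); print("bar heading",np.degrees(np.arctan2(V[1,1],V[0,1])))
k=lambda u,v:W[round(v/1.5),round(u/1.5)]
for n,P in dict(nose=(472,244),post=(350,316)).items():
    w=k(*P); print(n,w,np.hypot(w[0]-cx,w[1]-cy),np.degrees(np.arctan2(w[1]-cy,w[0]-cx)))
E
```

```text
flange 0.5036705136299133 -0.2491448074579239 0.08017981052398682 [ 0.48993405 -0.24963163  0.08507145]
bar (503.1213073730469, -249.17315673828125) (14.604787826538086, 61.821407318115234) 13.468605041503906 [ 0.50197555 -0.24892612  0.12739001] 1084
bar heading 103.45607986797444
nose [ 0.49080941 -0.19556464  0.09664827] 0.0551021043056529 103.49761438354925
post [ 0.53567599 -0.27763131  0.09840713] 0.04284660002538919 -41.67070868334804
```

Everything agrees: bar length 61.8 mm, nose radius 55 mm, and heights match. The axis is at (0.5034, -0.2492) and the bar heads 103.5°. Now I'll align the wrist and descend.

play_rows(increments=[[[0,3,0],[0,0,-106.3],0],[[0,3,0],[0,0,-106.3],0],[[0,3,0],[0,0,-106.3],0],[[0,3,0],[0,0,-106.3],0],[[0,3,0],[0,0,-106.3],0],[[0,3,0],[0,0,-106.3],0],[[0,3,0],[0,0,-106.3],0],[[0,3,0],[0,0,-106.3],0],[[0,3,20],[0,0,-106.3],0],[[0,3,40],[0,0,-106.3],0],[[0,3,60],[0,0,-106.3],0],[[0,3,75],[0,0,-106.3],0],[[0,3,85],[0,0,-106.3],0],[[0,3,95],[0,0,-106.3],0],[[0,3,105],[0,0,-106.3],0],[[0,3,112],[0,0,-106.3],0],[[0,3,118],[0,0,-106.3],0],[[0,3,122],[0,0,-106.3],0],[[0,3,125],[0,0,-106.3],0],[[0,3,125],[0,0,-106.3],0]])

```text
time: 4.15
ee_pos: [0.5036, -0.2489, 0.1251]
tcp_rot: [180.0, 0.0, -76.6]
wrist_force: [-0.4, 0.2, 0.3]
opening: 0.0848
grasp_force: 0.0
```

play_rows(increments=[[[0,0,0],[0,0,0],0.6],[[0,0,0],[0,0,0],0.7],[[0,0,0],[0,0,0],1],[[0,0,0],[0,0,0],1],[[0,0,0],[0,0,0],1],[[0,0,0],[0,0,0],1],[[0,0,0],[0,0,0],1],[[0,0,0],[0,0,0],1]], grip_force=20)

```text
time: 4.95
ee_pos: [0.5036, -0.249, 0.1255]
tcp_rot: [180.0, -0.0, -76.6]
wrist_force: [-1.7, -1.1, 3.4]
opening: 0.0137
grasp_force: 24.3
```

play_rows(increments=[[[0,0,2],[0,0,0],1],[[0,0,4],[0,0,0],1],[[0,0,6],[0,0,0],1],[[0,0,6],[0,0,0],1]])

```text
time: 5.35
ee_pos: [0.5037, -0.2495, 0.1223]
tcp_rot: [-179.9, -0.1, -76.6]
wrist_force: [-10.0, -0.1, 21.4]
opening: 0.0135
grasp_force: 27.0
```

play_rows(increments=[[[0,0,2],[0,0,0],1],[[0,0,4],[0,0,0],1],[[0,0,4],[0,0,0],1]])

```text
time: 5.65
ee_pos: [0.5039, -0.2501, 0.1207]
tcp_rot: [-179.8, -0.3, -76.6]
wrist_force: [-14.6, 2.0, 37.4]
opening: 0.0136
grasp_force: 30.5
```

play_rows(increments=[[[0,0,-2],[0,0,0],1],[[0,0,-2],[0,0,4],1],[[0,0,-2],[0,0,8],1],[[0,0,-2],[0,0,12],1],[[0,0,-2],[0,0,16],1],[[0,0,-2],[0,0,16],1]])

```text
time: 6.25
ee_pos: [0.5037, -0.25, 0.1209]
tcp_rot: [-179.8, -0.2, -92.8]
wrist_force: [-10.9, -0.7, 25.0]
opening: 0.0137
grasp_force: 28.9
```

```bash
cat > st.py <<'E'
from h import *
import sys
o,p,d,W=wrist(sys.argv[1]); cx,cy=.5034,-.2492
r=np.hypot(W[...,0]-cx,W[...,1]-cy); g=p.max(-1)
ring=(r>.06)&(r<.075)&(W[...,2]>.07)&(W[...,2]<.095); print("flange z",np.nanmedian(W[ring][:,2]),ring.sum())
for n in("time","q","ee_pos","tcp_rot","wrist_force","torque","opening"): print(n,np.round(o[n],4))
np.savez(sys.argv[1]+".npz",p=p,W=W)
E
python3 st.py w2
```

```text
flange z 0.0821791862705027 11155
time 6.25
q [ -26.3438    5.8466   -3.2926   80.6448   -0.1159 -113.5875]
ee_pos [ 0.5037 -0.25    0.1209]
tcp_rot [-179.8485   -0.1926  -92.7568]
wrist_force [-10.9282  -0.7006  24.9947]
torque [-0.3772  2.4512 -0.1496]
opening 0.0137
```

View pics/w2.png

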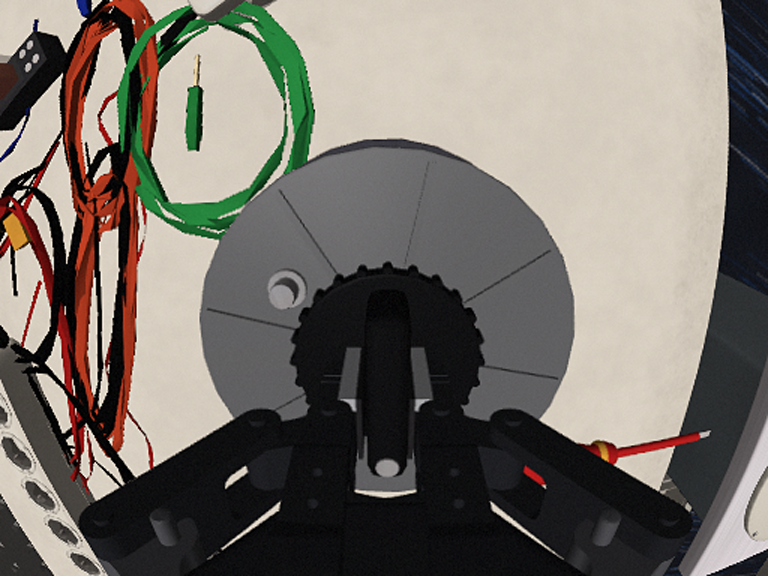

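Flange height is 0.082, so a tooth is sitting on a peg at the 3 mm stop. The post shows at (287,290). I'll keep turning under pressure and ease off the lateral load.

play_rows(increments=[[[0,1,0],[0,0,4],1],[[0,1,0],[0,0,8],1],[[0,1,0],[0,0,12],1],[[0,1,0],[0,0,12],1]])

```text
time: 6.7
ee_pos: [0.5031, -0.2499, 0.1208]
tcp_rot: [-179.8, -0.1, -104.7]
wrist_force: [-8.2, -0.0, 24.5]
opening: 0.0133
grasp_force: 28.6
```

```bash
cat >> st.py <<'E'
# post: brightest blob at flange-collar height, r~47mm
zt=np.nanmedian(W[ring][:,2])
m=(r>.036)&(r<.056)&(W[...,2]>zt+.0085)&(W[...,2]<zt+.016)&(g>70)
w=W[m]; 
if len(w):
    c=np.median(w,0); print("post",c,np.hypot(c[0]-cx,c[1]-cy),"heading",np.degrees(np.arctan2(c[1]-cy,c[0]-cx)),m.sum())
E
python3 st.py w3; cp st.py st2.py; python3 - <<'E'
import numpy as np
z=np.load("w2.npz");W=z["W"];g=z["p"].max(-1);r=np.hypot(W[...,0]-.5034,W[...,1]+.2492)
m=(r>.036)&(r<.056)&(W[...,2]>.0905)&(W[...,2]<.098)&(g>70);c=np.median(W[m],0);print("w2 post",c,np.degrees(np.arctan2(c[1]+.2492,c[0]-.5034)),m.sum())
E
```

```text
flange z 0.08209099526352097 11171
time 6.7
q [-2.637490e+01  5.733300e+00 -3.422300e+00  8.058570e+01 -8.770000e-02
 -1.016262e+02]
ee_pos [ 0.5031 -0.2499  0.1208]
tcp_rot [-1.797643e+02 -1.380000e-01 -1.047492e+02]
wrist_force [-8.1699e+00 -1.0000e-02  2.4469e+01]
torque [-0.3295  1.8665 -0.079 ]
opening 0.0133
post [ 0.54015163 -0.27828505  0.09394607] 0.04686813583549192 heading -38.35790849018731 214
w2 post [ 0.54051078 -0.27824028  0.09396458] -38.044225242463526 223
```

The post stayed at -38° while the cap turned, so the tooth's friction on the peg is holding the reel. I'll lighten the press so the reel turns with the cap, then press again.

play_rows(increments=[[[0,0,-3],[0,0,0],1],[[0,0,-3],[0,0,4],1],[[0,0,-3],[0,0,8],1],[[0,0,-3],[0,0,12],1],[[0,0,-3],[0,0,12],1]])

```text
time: 7.25
ee_pos: [0.503, -0.2495, 0.1217]
tcp_rot: [-179.9, -0.0, -116.7]
wrist_force: [-3.0, -1.5, 9.7]
opening: 0.0133
grasp_force: 26.6
```

```bash
python3 st.py w4
```

```text
flange z 0.08289487837282122 11230
time 7.25
q [-2.63568e+01  5.80680e+00 -3.24400e+00  8.08175e+01 -4.81000e-02
 -8.96281e+01]
ee_pos [ 0.503  -0.2495  0.1217]
tcp_rot [-1.798680e+02 -4.730000e-02 -1.167288e+02]
wrist_force [-2.9707 -1.4759  9.702 ]
torque [-0.393   0.7512  0.0105]
opening 0.0133
post [ 0.53347928 -0.28514098  0.09471512] 0.04686701727795687 heading -50.07377580502864 217
```

The reel followed by 12°. Press again.

play_rows(increments=[[[0,0,2],[0,0,0],1],[[0,0,4],[0,0,0],1],[[0,0,5],[0,0,0],1],[[0,0,5],[0,0,0],1]])

```text
time: 7.7
ee_pos: [0.5031, -0.2495, 0.117]
tcp_rot: [-179.8, -0.0, -116.6]
wrist_force: [-3.1, -0.6, 13.6]
opening: 0.0133
grasp_force: 27.1
```

```bash
python3 st.py w5
```

```text
flange z 0.07829529076057185 11232
time 7.7
q [-2.63594e+01  5.85140e+00 -3.70990e+00  8.02837e+01 -4.51000e-02
 -8.97617e+01]
ee_pos [ 0.5031 -0.2495  0.117 ]
tcp_rot [-1.798448e+02 -4.440000e-02 -1.165978e+02]
wrist_force [-3.0743 -0.6405 13.628 ]
torque [-0.23    1.0318 -0.0519]
opening 0.0133
post [ 0.53356005 -0.2852194   0.09016692] 0.04697899408560857 heading -50.059618537874904 218
```

The reel has dropped in: flange 0.0783, close to 7 mm down. Press 1 mm more and turn clockwise.

play_rows(increments=[[[0,0,1],[0,0,5],1],[[0,0,1],[0,0,11],1],[[0,0,1],[0,0,17],1],[[0,0,1],[0,0,23],1],[[0,0,1],[0,0,29],1],[[0,0,1],[0,0,35],1],[[0,0,1],[0,0,41],1],[[0,0,1],[0,0,47],1],[[0,0,1],[0,0,53],1],[[0,0,1],[0,0,59],1],[[0,0,1],[0,0,65],1],[[0,0,1],[0,0,70],1],[[0,0,1],[0,0,70],1]])

```text
time: 9.05
ee_pos: [0.5031, -0.249, 0.1166]
tcp_rot: [-180.0, 0.2, 173.3]
wrist_force: [-5.3, 2.6, 17.2]
opening: 0.0135
grasp_force: 27.7
```

```bash
python3 st.py w6
```

```text
flange z 0.07808123764594307 11383
time 9.05
q [-2.63385e+01  5.82920e+00 -3.77770e+00  8.02321e+01  2.39000e-02
 -1.95950e+01]
ee_pos [ 0.5031 -0.249   0.1166]
tcp_rot [-1.799685e+02  1.598000e-01  1.732566e+02]
wrist_force [-5.2962  2.5991 17.2462]
torque [0.6348 1.1604 0.0052]
opening 0.0135
post [ 0.51420788 -0.2944477   0.08991297] 0.0465205879839862 heading -76.56602437594846 173
```

View pics/w6.png

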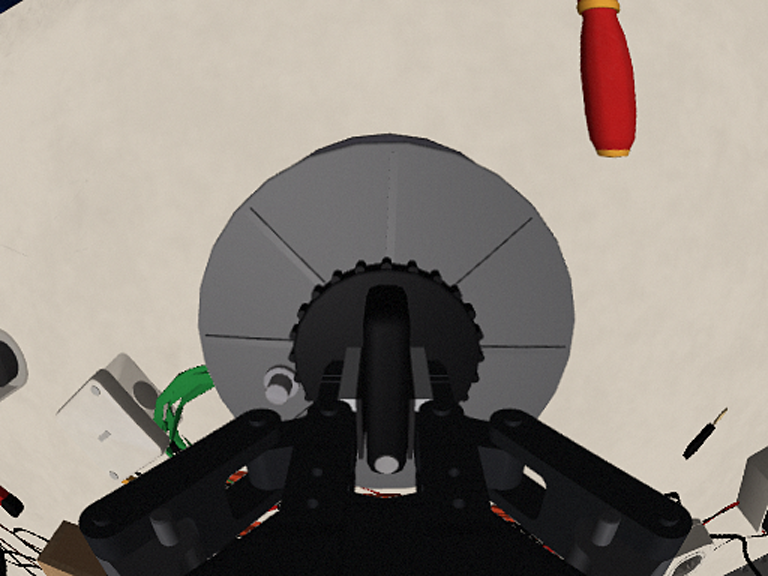

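The post is now at -76.6° (the play is used up) and the nose is at -6.7°, which leaves about 58° to the stop. Turn 52°, then creep.

play_rows(increments=[[[0,0,0],[0,0,6],1],[[0,0,0],[0,0,12],1],[[0,0,0],[0,0,18],1],[[0,0,0],[0,0,24],1],[[0,0,0],[0,0,30],1],[[0,0,0],[0,0,36],1],[[0,0,0],[0,0,42],1],[[0,0,0],[0,0,48],1],[[0,0,0],[0,0,52],1],[[0,0,0],[0,0,52],1]])

```text
time: 10.1
ee_pos: [0.5033, -0.2489, 0.1166]
tcp_rot: [179.9, 0.1, 121.3]
wrist_force: [-3.2, 3.1, 16.8]
opening: 0.0134
grasp_force: 27.7
```

```bash
python3 st.py w7
```

```text
flange z 0.07811221781222139 11411
time 10.1
q [-2.63264e+01  5.83430e+00 -3.77660e+00  8.02225e+01  3.33000e-02
  3.23731e+01]
ee_pos [ 0.5033 -0.2489  0.1166]
tcp_rot [1.798827e+02 1.229000e-01 1.213004e+02]
wrist_force [-3.197   3.0751 16.7622]
torque [ 0.5999  1.0409 -0.026 ]
opening 0.0134
post [ 0.51295076 -0.21311535  0.08912518] 0.03732718835198574 heading 75.17509583439141 6
```

play_rows(increments=[[[0,0,0],[0,0,1],1],[[0,0,0],[0,0,2],1],[[0,0,0],[0,0,3],1],[[0,0,0],[0,0,4],1],[[0,0,0],[0,0,4],1]], grip_force=40)

```text
time: 10.65
ee_pos: [0.5033, -0.2488, 0.1166]
tcp_rot: [179.9, 0.1, 117.4]
wrist_force: [-4.6, 3.8, 16.4]
opening: 0.013
grasp_force: 43.3
```

```bash
python3 -c "
from h import *
o=telemetry.get_obs();print(o['tcp_rot'],o['torque'],o['wrist_force'],o['q'][5],o['joint_efforts'])"
```

```text
[1.79874719e+02 1.12671045e-01 1.17408769e+02] [0.68511258 1.08354317 0.09919487] [-4.5648111   3.76885094 16.432366  ] 36.26511810127743 [ -0.75275799 -44.34853077  40.73405743  -2.39132389  -0.2209963
   0.28728705]
```

play_rows(increments=[[[0,0,0],[0,0,1],1],[[0,0,0],[0,0,2],1],[[0,0,0],[0,0,3],1],[[0,0,0],[0,0,3],1]])

```text
time: 11.05
ee_pos: [0.5033, -0.2486, 0.1166]
tcp_rot: [179.9, 0.1, 114.5]
wrist_force: [-4.3, 4.5, 17.6]
opening: 0.0131
grasp_force: 45.7
```

```bash
python3 -c "
from h import *
o=telemetry.get_obs();print(o['tcp_rot'],o['torque'],o['wrist_force'],o['q'][5],o['joint_efforts'])"
```

```text
[1.79861340e+02 9.17757098e-02 1.14477046e+02] [0.77750139 1.04079738 0.75830972] [-4.26342956  4.45797067 17.55483653] 39.20877357153452 [ -1.85331367 -44.2209363   40.84498644  -2.55721182  -0.35775133
   1.02787323]
```

Torque jumped from 0.10 to 0.76 N m at the expected angle, so the nose is at the stop. One small extra push, then I'll unwind it a touch, open, and lift.

play_rows(increments=[[[0,0,0],[0,0,1],1],[[0,0,0],[0,0,1.5],1],[[0,0,0],[0,0,1.5],1],[[0,0,0],[0,0,1.5],1]])

```text
time: 11.45
ee_pos: [0.5033, -0.2486, 0.1166]
tcp_rot: [179.9, 0.1, 113.1]
wrist_force: [-4.8, 4.5, 17.7]
opening: 0.0131
grasp_force: 55.0
```

```bash
python3 st.py w8
```

```text
flange z 0.07811429019795582 11349
time 11.45
q [-2.63053e+01  5.82950e+00 -3.77660e+00  8.02363e+01  4.46000e-02
  4.06376e+01]
ee_pos [ 0.5033 -0.2486  0.1166]
tcp_rot [1.798635e+02 9.060000e-02 1.130570e+02]
wrist_force [-4.7565  4.535  17.7117]
torque [0.8013 1.1117 1.2539]
opening 0.0131
post [ 0.51435447 -0.29373968  0.08980892] 0.04586701594680183 heading -76.18243773539402 32
```

play_rows(increments=[[[0,0,0],[0,0,-1],1],[[0,0,0],[0,0,-2],1],[[0,0,0],[0,0,-2],1],[[0,0,0],[0,0,-2],0.7],[[0,0,0],[0,0,-2],0.7],[[0,0,0],[0,0,-2],0.7],[[0,0,-2],[0,0,-2],0.6],[[0,0,-4],[0,0,-2],0.6],[[0,0,-6],[0,0,-2],0.6],[[0,0,-8],[0,0,-2],0.6],[[0,0,-12],[0,0,-2],0.6],[[0,0,-20],[0,0,-2],0.6],[[0,0,-35],[0,0,-2],0.6],[[0,0,-55],[0,0,-2],0.6],[[0,0,-80],[0,0,-2],0.6],[[0,0,-105],[0,0,-2],0.6],[[0,0,-130],[0,0,-2],0],[[0,0,-130],[0,0,-2],0],[[0,0,-130],[0,0,-2],0]])

```text
time: 13.4
ee_pos: [0.5029, -0.2491, 0.2455]
tcp_rot: [179.9, 0.1, 114.9]
wrist_force: [-1.1, 0.2, -1.0]
opening: 0.0759
grasp_force: 0.0
```

```bash
python3 st.py w9
```

```text
flange z 0.0851178806117438 5901
time 13.4
q [-2.63455e+01  6.33080e+00  1.10056e+01  9.45671e+01  7.00000e-04
  3.87362e+01]
ee_pos [ 0.5029 -0.2491  0.2455]
tcp_rot [1.799321e+02 8.350000e-02 1.149183e+02]
wrist_force [-1.0797  0.2067 -0.9873]
torque [-0.0025 -0.0107 -0.0108]
opening 0.0759
post [ 0.51445916 -0.29451178  0.09697513] 0.04664185680344087 heading -76.2840763524296 67
```

View pics/w9.png

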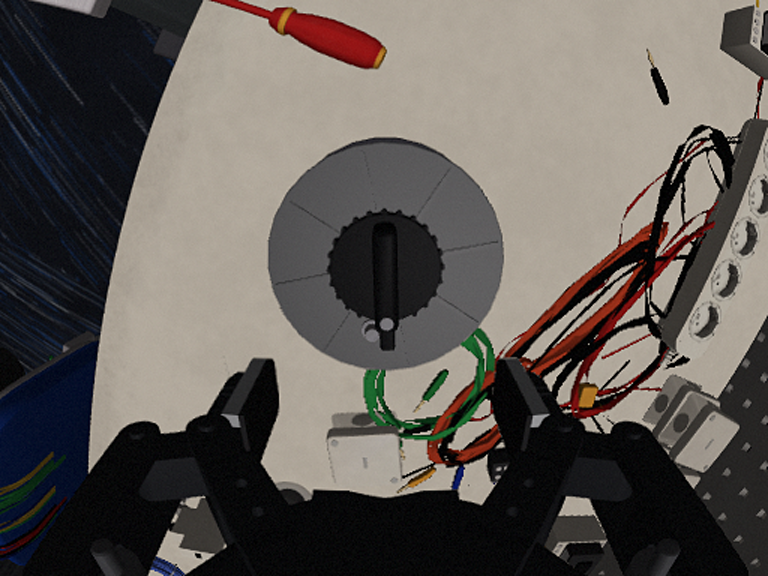

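The reel is back up (flange 0.085), and the nose at (387,338) sits against the post at (371,331). I'll check the angle numerically and with a crop.

```bash
python3 - <<'E'
from h import *
z=np.load("w9.npz");p,W=z["p"],z["W"]
near=np.hypot(W[...,0]-.5034,W[...,1]+.2492)<.1
b=W[near&(W[...,2]>.122)&(W[...,2]<.14)]; e,V=np.linalg.eigh(np.cov(b[:,:2].T)); print("bar",np.degrees(np.arctan2(V[1,1],V[0,1])),b.mean(0))
cv2.imwrite("pics/c9.png",cv2.resize(p[200:250,225:285,::-1],(720,600),interpolation=cv2.INTER_CUBIC))
E
```

```text
bar 116.48619761052676 [ 0.5023608  -0.24694702  0.12724889]
```

View pics/c9.png

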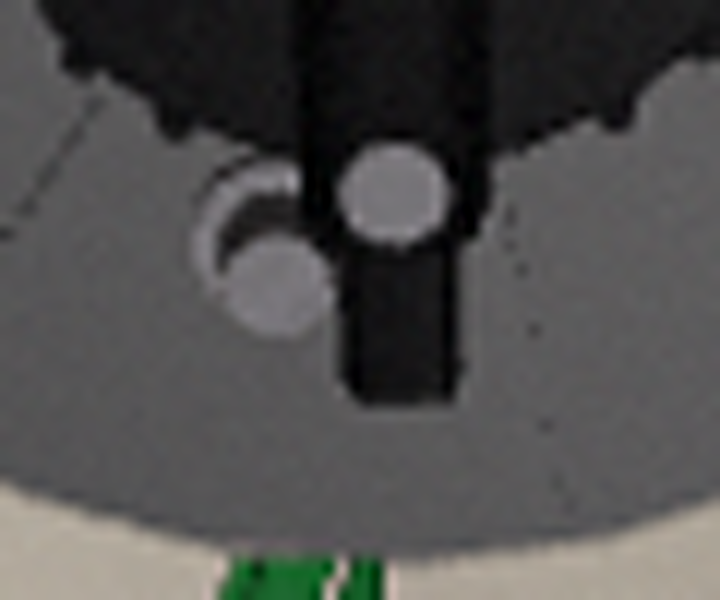

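The nose is touching the post: they are 12.8° apart against a 12.3° contact angle, which is within measurement noise, and the hard stop was felt at 1.25 N m. Handing in.

```bash
python3 -c "
from workcell import workorder
print(workorder.job_done())"
```

```text
the job is handed in; nothing more can be done
None
```

The large reel's cap is locked: its nose is up against the stop post, the reel has sprung back up, nothing else was touched, and the job was handed in at about 13.5 s.

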